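# Torque a test cell's terminal nut with a click wrench

### The job

Take the red-handled click wrench from its blue tray, set its socket fully down over the orange square terminal nut of the green cell, and turn it clockwise (seen from above) until the wrench clicks: its handle gives way at the breakaway pivot. Stop there: do not drive the handle on to the end of its give, and do not force the wrench onto the terminal. Then lift the wrench off and lay it back on its tray as it was, without disturbing the jar, the copper link or the yellow meter.

Things in the scene. Friction and masses are not known exactly. Their poses are not given: they have to be found in the camera images.
- cell: Green battery test cell, fixed. Case 150 x 110 mm, its top 75 mm above the bench; origin at the centre of its underside, z up. The orange nut's post stands 35 mm from the centre towards -x; towards +x is a second terminal, a black cap ending 12 mm above the case.
- nut: Orange square nut, 34 mm across, 20 mm tall (top 3.5 mm narrows to 30 mm). Origin: centre of its underside, 97 mm above the bench; z up, x and y square to its flats. It turns in place about z without rising or sinking: clockwise with a light drag (0.15 N m), then comes up firm. How far it must go is not known (0.4 to 0.8 rad); it can only be felt.
- wrench: Head of the loose click wrench (about 0.4 kg, 235 mm from socket axis to handle end). Origin on the socket's axis at its mouth, z up, x along the straight handle. Square socket, 52 mm outside, 36.5 mm inside, 18 mm deep, open downwards, walls square to x and y; fits the nut in four ways. Fully home, its origin is 2 mm above the nut's. At the start its mouth stands on the tray floor.
- handle: Red handle. Origin on the breakaway pivot, 45 mm out from the socket axis, 28 mm above its mouth; x outward. Grip 26 mm wide, 24 tall, 45 to 185 mm from the pivot. In line with the head until, turned clockwise, the torque at the pivot is 0.7 N m (8 N sideways at point grip, less if the hand also twists); then it gives clockwise, visibly bending, to a dead stop at 0.36 rad. Let off, it springs straight.
- grip (a point): Point on the handle's centre line 85 mm from the pivot and 130 mm from the socket's axis: a good place to take hold from above (fingers across the 26 mm width), near the wrench's middle.
- tray: Flat blue tray, fixed, 300 x 120 mm, floor 6 mm above the bench, low lips (10 mm) on the long sides; origin at the centre of its underside, x along its length. A black rubber saddle (top 22 mm above the bench) crosses it 95 mm towards +x. The wrench starts with its socket 100 mm towards -x from the centre, handle along +x resting on the saddle.
- jar: White jar with black lid, 52 mm wide, 55 mm tall, bystander; origin at the centre of its underside.
- link: Copper link bar, 90 x 22 x 6 mm, bystander; origin at the centre of its underside.
- meter: Yellow meter, 90 x 60 x 28 mm, bystander; origin at the centre of its underside.
Not all that is in view belongs to the job. Of the things that look like the cell, the largest one is meant.

How it is judged:
On the way, in this order (a step that is already met when the one before it is completed fails the run):
1. the socket is fully down on the nut: its axis within 6 mm of the nut's, its mouth within 6 mm of the nut's underside, tilted under 0.12 rad (horizontal distance between wrench and nut below 0.006 m and z of wrench in the frame of nut between -0.002 and 0.006 m and angle between wrench's own z axis and vertical below 0.12 rad), for 0.2 s.
2. with the socket on the nut, the handle gives: over 0.06 rad out of line with the head (all of step 1 and angle between the x axis of wrench and the x axis of handle, either way round above 0.06 rad), for 0.05 s.
At the end, for the whole second after the job is handed in: The wrench lies released and at rest on its tray as it began: socket mouth on the tray floor (within 6 mm), level (0.08 rad), handle over the saddle, socket within 35 mm of its usual place along and across, in line with the tray (0.25 rad), handle sprung straight (0.03 rad) (z of wrench in the frame of tray below 0.012 m and angle between wrench's own z axis and vertical below 0.08 rad and x of wrench in the frame of tray between -0.135 and -0.065 m and y of wrench in the frame of tray between -0.035 and 0.035 m and angle between the x axis of wrench and the x axis of tray, either way round below 0.25 rad and x of grip in the frame of tray above 0 m and angle between the x axis of wrench and the x axis of handle, either way round below 0.03 rad and linear speed of wrench below 0.02 m/s); the robot touches nothing.
It fails at once if the wrench is forced on the terminal: its contact forces on cell and nut add up to over 160 N (turning to the click makes about 70) (contact force between wrench and cell above 160 N).
It fails at once if the handle is driven on towards the end of its give (over 0.28 rad out of line with the head): the nut is overtightened (angle between the x axis of wrench and the x axis of handle, either way round above 0.28 rad).
It fails at once if the jar is moved more than 25 mm (distance of jar from where it was at the start of the episode above 0.025 m).
It fails at once if the copper link is moved more than 25 mm (distance of link from where it was at the start of the episode above 0.025 m).
It fails at once if the meter is moved more than 25 mm (distance of meter from where it was at the start of the episode above 0.025 m).
It also fails if it takes over 72 s, if anything falls off the work surface, if the arm or the gripper's body presses on something with over 40 N, if the wrist force passes 120 N, or if a joint passes its speed limit or range.

### The arm

A 6-joint arm with a two-finger parallel gripper is mounted at the origin on the work surface. World frame = base frame: x ahead of the robot, y to its left, z up, the work surface at z = 0. Lengths are in m, angles in rad, forces in N, time in s.
With the tool pointing down it reaches from about 0.375 to 0.75 m from the base axis. Payload 9 kg.
Tool frame: the origin (TCP) lies at the very end of the fingers, on their centre line; the grasp point (between the pads) lies behind it (hold_point_z is the x of the grasp point in the tool frame, in m); x points along the fingers, y is the direction in which the jaws open and shut, and the axes are right-handed (so a half turn about x gives the same grasp; the last joint's range is limited). The gripper opens to 85 mm and grips with 20 to 120 N. Pads are 22 mm wide; open, the fingers measure 114 mm over their backs; the gripper's body (76 mm by 85 mm) begins 54 mm behind the grasp point. The pads swing forward as they close: fully open they stand 13 mm farther back than shut.
Start: joints at [1.102, 0.104, 0.097, 1.564, 0, 1.353], TCP at [0.149, 0.581, 0.231] pointing down, gripper open.
Joint ranges: [-2.99, 2.99], [-0.84, 1.86], [-1.1, 1.16], [-1.84, 2.11], [-1.51, 1.56], [-3.14, 3.14]. Speed limits (rad/s): [2.22, 2.22, 2.57, 3.14, 3.14, 3.14].

### API

Orientations are given as a unit quaternion [x, y, z, w].
In Python, from station import read_state, grab_frame, camera_params, sign_off, hold_point_z gives the robot as it stands.
- The arm moves only by the tool drive_tool, never from a script. Its argument "moves" is a list of rows, each a list of 7 numbers: the gripper's target within -1 to 1 (fully open at 1, half-way at 0, shut at -1), then the shift along the tool's x, y, z in cm, then the turn, a rotation vector about the tool's x, y, z in rad. In form: [[gripper, x, y, z, wx, wy, wz], ...]. A call has 1 to 5 rows; each row is the pose to reach, as a shift and turn from the pose commanded when the call began, along the tool's axes at that moment; what a row does not reach only later rows make up. A row lasts 1/8 s, in which the tool goes at most 62.5 mm and 10.7 degrees, less where a joint would pass 70% of its speed; a pose out of reach is approached as far as the arm can. A call with a gripper value outside its range is refused whole. The fingers move at their own pace and stop on an object; the grip force is fixed at half the most. Time passes only in rows, so rows that repeat a pose let the fingers close. It gives the time, the measured TCP pose, the force and the opening at its end, in the units of the state.
- read_state(): the state, without advancing time (a new reading comes with each control period).
- grab_frame(name): name is "scene" or "side" or "wrist"; returns (picture, depth): 420x560x3 uint8, blue, green, red; 420x560 float32, m along the optical axis (not along the pixel's ray), 0 where there is no reading.
- camera_params(name): a dict with "camera_matrix" (3x3 intrinsics, pixels), "camera_from_world" (4x4, takes a point from world to camera coordinates). Camera axes: x right, y up, looking along -z (the intrinsics and any distortion apply to the point x, -y, -z); pixel columns grow to the right and rows downward; lengths in m; the calibration is good to about 2 mm. The wrist camera is an equidistant fisheye: a pixel r from the principal point sees the ray r / f radians off the axis. A picture is of the moment at which its call begins: read the wrist's pose just before it. camera_params takes no time and is no camera call; for the wrist camera it gives the pose at the moment of the call.
- sign_off(): hands the job in, once; it reports no verdict.
The state is a dict: "t": time; "joint_positions": joint angles; "joint_vel": joint speeds; "joint_efforts": joint torques, N m; "position": TCP position; "orientation": TCP orientation; "wrist_force": force on the tool from outside, world axes, zero at the start; "wrist_torque": the same for the moment, N m; "finger_gap": finger opening in m.
Only numpy, scipy, OpenCV 4.12 (cv2) and the standard library are available. Lean on these libraries where they do the work, as an engineer would, in place of code of your own. Each camera call takes 0.05 s, during which the arm holds its last target. There are 200 camera calls.

## Working session

There is one attempt and no reset: what is moved stays moved. The work goes in short steps, Python scripts to look and compute and a tool call to move; the robot and the scene stay as the last step left them, time stands still between calls to the robot, and variables do not carry over. Pictures are saved under pics/ and viewed, on a budget of 10 in all, crops included, one or two more only if the job needs it, and the job is handed in when it is done.

Besides the shell and the picture viewer there is one more tool, called after "Call:" by a JSON object that holds its "name" and its "arguments". drive_tool: Moves the arm, as the interface text tells. Its arguments: {"type":"object","properties":{"moves":{"type":"array"}},"required":["moves"]}

```bash
ls; mkdir -p pics
python3 - <<'E'
from station import *
import cv2,numpy as np
s=read_state();print({k:np.round(v,4) for k,v in s.items()},hold_point_z() if callable(hold_point_z) else hold_point_z)
for n in("scene","side"):
    p,d=grab_frame(n);c=camera_params(n);np.savez(f"{n}0.npz",p=p,d=d,K=c["camera_matrix"],T=c["camera_from_world"])
    cv2.imwrite(f"pics/{n}0.png",p);print(n,{k:np.round(v,4).tolist() if not isinstance(v,str) else v for k,v in c.items()})
E
```

```text
pics
{'t': np.float64(0.0), 'joint_positions': array([ 1.1023,  0.1047,  0.0965,  1.5639, -0.    ,  1.3531]), 'joint_vel': array([-0.0008, -0.0009, -0.0004,  0.0011, -0.0003, -0.0004]), 'joint_efforts': array([ 3.10000e-03, -5.56923e+01,  5.03662e+01,  1.64000e-02,
       -1.00000e-04, -0.00000e+00]), 'position': array([0.1487, 0.5809, 0.2305]), 'orientation': array([ 0.088 ,  0.7017, -0.0889,  0.7014]), 'wrist_force': array([-0.5478,  0.6584,  0.5527]), 'wrist_torque': array([-0.0333, -0.0191, -0.0571]), 'finger_gap': np.float64(0.0855)} -0.0187
scene {'camera_matrix': [[421.7476, 0.0, 280.2845], [0.0, 421.7476, 210.7181], [0.0, 0.0, 1.0]], 'camera_from_world': [[-0.2325, 0.9726, -0.0041, 0.0882], [-0.8075, -0.1907, 0.5581, 0.4251], [0.542, 0.1331, 0.8298, -1.1627], [0.0, 0.0, 0.0, 1.0]]}
side {'camera_matrix': [[535.6972, 0.0, 281.1113], [0.0, 535.6972, 209.5452], [0.0, 0.0, 1.0]], 'camera_from_world': [[-0.9743, -0.2248, -0.0153, 0.541], [0.1013, -0.498, 0.8612, -0.1096], [-0.2012, 0.8376, 0.508, -0.9959], [0.0, 0.0, 0.0, 1.0]]}
```

View pics/scene0.png

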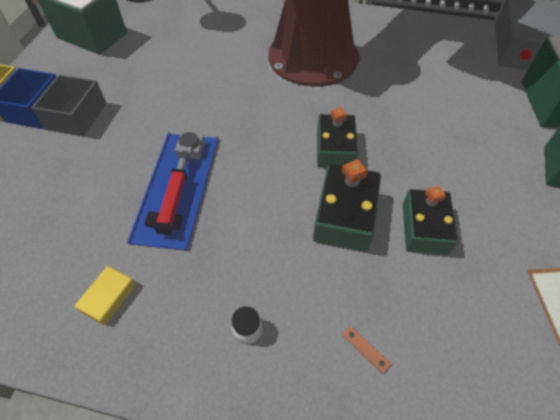

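View pics/side0.png

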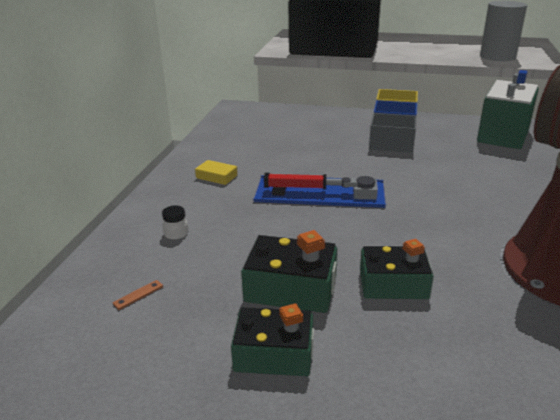

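The scene picture shows the tray with the wrench at about (175,190), socket at (189,147), and the handle end towards the viewer. The large cell is at (348,205) with its nut at (355,172). The meter is at (106,294), the jar at (246,325), the link at (367,349), and two smaller decoy cells are nearby. The side view agrees, with the big cell's nut at (311,243) and the wrench at (320,185).

```bash
cat > h.py <<'E'
import numpy as np,cv2
from station import *
def cloud(p,d,K,T):
    v,u=np.mgrid[:p.shape[0],:p.shape[1]]
    X=np.stack([(u-K[0,2])/K[0,0]*d,-(v-K[1,2])/K[1,1]*d,-d],-1)
    return (X-T[:3,3])@T[:3,:3]
def masks(p):
    h=cv2.cvtColor(p,cv2.COLOR_BGR2HSV);H,S,V=h[...,0],h[...,1].astype(int),h[...,2]
    return dict(orange=(H>4)&(H<14)&(S>150)&(V>80),red=((H<4)|(H>174))&(S>150)&(V>50),blue=(H>105)&(H<130)&(S>120),
      yellow=(H>20)&(H<32)&(S>130),green=(H>60)&(H<90)&(S>80))
E
python3 - <<'E'
from h import *
for n in("scene","side"):
    f=np.load(n+"0.npz");W=cloud(f["p"],f["d"],f["K"],f["T"])
    print(n,"bench z",np.median(W[300:,250:300,2]))
    for k,m in masks(f["p"]).items():
        m=(m&(f["d"]>0)).astype(np.uint8)
        N,L,st,c=cv2.connectedComponentsWithStats(m)
        for i in range(1,N):
            if st[i,4]<60: continue
            P=W[L==i]; z1=np.percentile(P[:,2],95); 
            if np.abs(P.mean(0)).max()>1: continue
            t=P[P[:,2]>z1-.006]; r=cv2.minAreaRect((t[:,:2]*1000).astype(np.float32))
            print(k,st[i,4],c[i].round(),"top z",z1.round(3),"mean",P.mean(0).round(3),"toprect",np.round(r[0],1),np.round(r[1],1),round(r[2],1))
E
```

```text
scene bench z 0.0008220468433558409
orange 98 [338. 114.] top z 0.092 mean [0.304 0.109 0.089] toprect [301.6 110.8] [23.  22.3] 32.6
orange 301 [353. 170.] top z 0.119 mean [0.473 0.164 0.115] toprect [469.7 164.7] [33.6 32.3] 39.3
orange 164 [435. 194.] top z 0.092 mean [0.473 0.32  0.089] toprect [469.7 322.4] [23.9 24.3] 34.1
red 76 [525.  54.] top z 0.063 mean [-0.059  0.54   0.054] toprect [-61.8 540.6] [10.7 17.2] 0.3
red 615 [170. 198.] top z 0.049 mean [ 0.568 -0.18   0.046] toprect [ 565.  -180.8] [127.1  25.8] 7.0
blue 2027 [22. 96.] top z 0.07 mean [ 0.363 -0.643  0.042] toprect [ 361.8 -628.1] [104.1 122.2] 89.7
blue 4009 [173. 196.] top z 0.011 mean [ 0.535 -0.195  0.007] toprect [ 512.7 -196.7] [296.  119.8] 6.5
yellow 154 [ 5. 72.] top z 0.072 mean [ 0.314 -0.713  0.06 ] toprect [ 324.2 -694.8] [69.1 29.9] 33.5
yellow 80 [331. 198.] top z 0.082 mean [0.521 0.132 0.079] toprect [521.  131.8] [19.1 17.5] 9.2
yellow 88 [366. 205.] top z 0.081 mean [0.52  0.199 0.079] toprect [519.5 198.9] [21.  19.6] 48.7
yellow 1744 [105. 295.] top z 0.031 mean [ 0.782 -0.223  0.027] to
[... 1378 characters left out ...]
ellow 95 [275. 263.] top z 0.08 mean [0.518 0.199 0.077] toprect [518.5 196.1] [18.5 28.2] 13.4
yellow 72 [265. 312.] top z 0.061 mean [0.51  0.301 0.059] toprect [509.6 298.9] [17.5 17.5] 68.0
yellow 83 [261. 337.] top z 0.062 mean [0.502 0.353 0.06 ] toprect [503.1 351.4] [14.7 18.8] 14.1
green 1494 [506. 123.] top z 0.123 mean [ 0.062 -0.558  0.068] toprect [  34.6 -575.8] [159.4  83.8] 28.3
green 2363 [288. 289.] top z 0.069 mean [0.493 0.217 0.041] toprect [477.5 203.3] [172.4  83.4] 33.5
green 1340 [395. 284.] top z 0.052 mean [0.32  0.155 0.031] toprect [332.9 147.3] [ 62.2 133.3] 67.7
green 1733 [272. 358.] top z 0.053 mean [0.484 0.365 0.032] toprect [471.3 351.8] [134.   63.4] 40.4
```

```bash
cat >> h.py <<'E'
from scipy.spatial.transform import Rotation as R
def tgt(psi,sg=1):   # tool rotation: x down, y across a handle of yaw psi
    x=np.array([0,0,-1.]);y=sg*np.array([-np.sin(psi),np.cos(psi),0]);return R.from_matrix(np.stack([x,y,np.cross(x,y)],1))
def row(pos,psi,sg=1,frm=None):
    s=read_state() if frm is None else None
    p0,q0=(s["position"],R.from_quat(s["orientation"])) if s else frm
    d=q0.inv().apply(np.asarray(pos)-p0)*100; w=(q0.inv()*tgt(psi,sg)).as_rotvec()
    print("row",d.round(2).tolist(),w.round(3).tolist(),"deg",np.degrees(np.linalg.norm(w)).round(1))
    return np.asarray(pos,float),tgt(psi,sg)
def shot(n,f):
    c=camera_params(n);s=read_state();p,d=grab_frame(n)
    np.savez(f+".npz",p=p,d=d,K=c["camera_matrix"],T=c["camera_from_world"]);cv2.imwrite(f"pics/{f}.png",p)
    return p,d,c,s
def unfish(uv,K,T,z):  # wrist pixels -> world points on plane z
    uv=np.atleast_2d(uv).astype(float);a=(uv-[K[0,2],K[1,2]])/[K[0,0],K[1,1]];r=np.linalg.norm(a,axis=1,keepdims=True)+1e-12
    b=a/r*np.sin(r);ray=np.c_[b[:,0],-b[:,1],-np.cos(r[:,0])]@T[:3,:3];o=-T[:3,:3].T@T[:3,3]
    return o+ray*((z-o[2])/ray[:,2])[:,None]
def project(X,K,T):
    c=np.atleast_2d(X)@T[:3,:3].T+T[:3,3];c=c*[1,-1,-1];h=np.linalg.norm(c[:,:2],axis=1);t=np.arctan2(h,c[:,2])
    return c[:,:2]/h[:,None]*t[:,None]*K[0,0]+K[:2,2]
E
python3 - <<'E'
from h import *
s=read_state();q=R.from_quat(s["orientation"]);y=q.as_matrix()[:,1];print("tool y yaw",np.degrees(np.arctan2(y[1],y[0])),q.as_matrix().round(3))
T=camera_params("wrist")["camera_from_world"];print("K",camera_params("wrist"),"cam pos in tool",q.inv().apply(-T[:3,:3].T@T[:3,3]-s["position"]).round(3))
print("cam axes in tool (right,up,back)",(q.inv().as_matrix()@T[:3,:3].T).round(3))
for sg in(1,-1): row([.44,.12,.33],0.12,sg)
f=row([.42,.14,.33],0.12,1);row([.54,-.185,.25],.12,1,f)
E
```

```text
tool y yaw 75.63208106905437 [[-0.001  0.248  0.969]
 [-0.001  0.969 -0.248]
 [-1.    -0.001 -0.   ]]
K {'camera_matrix': array([[325.1922621 ,   0.        , 282.53889729],
       [  0.        , 325.1922621 , 210.22846958],
       [  0.        ,   0.        ,   1.        ]]), 'camera_from_world': array([[ 2.47765092e-01,  9.68820138e-01, -1.48818987e-05,
        -6.00836175e-01],
       [-9.28706821e-01,  2.37502178e-01, -2.84774220e-01,
         3.68839867e-02],
       [-2.75891465e-01,  7.05709319e-02,  9.58594619e-01,
        -3.79239843e-01],
       [ 0.00000000e+00,  0.00000000e+00,  0.00000000e+00,
         1.00000000e+00]])} cam pos in tool [-0.143  0.001 -0.073]
cam axes in tool (right,up,back) [[-0.001  0.285 -0.959]
 [ 1.    -0.    -0.001]
 [-0.    -0.959 -0.285]]
row [-9.91, -37.44, 39.65] [-0.371, -0.0, 0.001] deg 21.2
row [-9.91, -37.44, 39.65] [2.771, 0.002, 0.001] deg 158.8
row [-9.91, -36.0, 37.22] [-0.371, -0.0, 0.001] deg 21.2
row [8.0, -33.7, 8.02] [0.0, 0.0, 0.0] deg 0.0
```

Call:
{"name": "drive_tool", "arguments": {"moves": [[1,-5,-18,19,-0.371,0,0],[1,-5,-18,19,-0.371,0,0],[1,-10,-33,39,-0.371,0,0],[1,-10,-33,39,-0.371,0,0],[1,-10,-33,39,-0.371,0,0]]}}

```text
t: 0.72
position: [0.321, 0.3325, 0.2902]
orientation: [-0.043, 0.706, 0.043, 0.706]
wrist_force: [0.7, 0.4, 0.9]
finger_gap: 0.0856
```

Run:
```python
from h import *
s=read_state();print(s["t"],s["position"])
f=row([.44,.165,.33],.12,1);row([.55,-.185,.25],.12,1,f)
```

```text
0.725 [0.32102937 0.33251829 0.29015794]
row [-3.98, -18.06, 9.8] [0.001, 0.0, -0.0] deg 0.0
row [8.0, -36.07, 6.73] [0.0, 0.0, 0.0] deg 0.0
```

Call:
{"name": "drive_tool", "arguments": {"moves": [[1,-4,-18,9.8,0,0,0],[1,-4,-18,9.8,0,0,0],[1,-4,-18,9.8,0,0,0],[1,-4,-18,9.8,0,0,0],[1,-4,-18,9.8,0,0,0]]}}

```text
t: 1.35
position: [0.4399, 0.166, 0.3297]
orientation: [-0.041, 0.706, 0.041, 0.706]
wrist_force: [-0.3, -0.1, -0.3]
finger_gap: 0.0856
```

Run:
```python
from h import *
p,d,c,s=shot("wrist","w1");print(s["t"],s["position"],np.abs(s["joint_vel"]).max())
f=row([.55,-.185,.25],.12,1)
```

```text
1.35 [0.43987432 0.16603803 0.32970455] 0.04946794033363517
row [7.95, -36.26, 6.84] [-0.001, -0.001, -0.0] deg 0.1
```

View pics/w1.png

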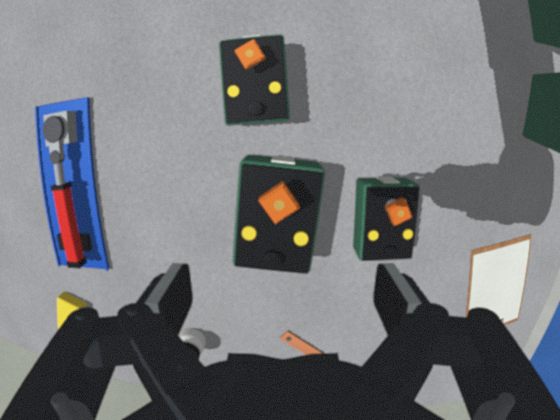

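The wrist picture shows the target nut as a diamond centred at about (279,203). The tray and wrench are at the left, with the socket at (54,128) and the grip at (66,225). I'll measure both now and move over the wrench.

```bash
cat >> h.py <<'E'
def wcloud(p,d,K,T):
    v,u=np.mgrid[:p.shape[0],:p.shape[1]];a=np.stack([(u-K[0,2])/K[0,0],(v-K[1,2])/K[0,0]],-1);r=np.linalg.norm(a,axis=-1)+1e-12
    b=a/r[...,None]*np.tan(r)[...,None]*d[...,None];X=np.dstack([b[...,0],-b[...,1],-d]);return (X-T[:3,3])@T[:3,:3]
def ld(f):
    z=np.load(f+".npz");return z["p"],z["d"],z["K"],z["T"]
def rect(m,K,T,z,lab=""):
    c=max(cv2.findContours(m.astype(np.uint8),cv2.RETR_EXTERNAL,cv2.CHAIN_APPROX_NONE)[0],key=cv2.contourArea)[:,0]
    P=unfish(c,K,T,z)[:,:2]*1000;r=cv2.minAreaRect(P.astype(np.float32));M=cv2.moments(P.astype(np.float32).reshape(-1,1,2))
    print(lab,"z",z,"rect",np.round(r[0],1),np.round(r[1],1),"ang",round(r[2],1),"centroid",round(M["m10"]/M["m00"],1),round(M["m01"]/M["m00"],1));return r
E
python3 - <<'E'
from h import *
p,d,K,T=ld("w1");W=wcloud(p,d,K,T);m=masks(p);box=np.zeros(p.shape[:2],bool);box[170:235,245:310]=1
n=m["orange"]&box;print(n.sum(),np.percentile(W[n][:,2],[1,10,50,90,99]).round(4))
rect(n,K,T,.1135,"nut all")
rect(n&(W[...,2]>.110),K,T,.1135,"nut>110");rect(n&(W[...,2]>.1145),K,T,.117,"nut top")
g=p[190:216,266:292].astype(int);V=cv2.cvtColor(p,cv2.COLOR_BGR2HSV)[...,2];print(V[184:224:3,258:302:3])
box[:]=0;box[90:280,20:120]=1
rect(m["red"]&box,K,T,.046,"red");rect(m["blue"]&box,K,T,.008,"tray")
t=W[m["red"]&box];print(np.percentile(t[:,2],[50,95]))
box[:]=0;box[150:275,230:330]=1
for k in(248,232),(301,238):
    b=np.zeros_like(box);b[k[1]-10:k[1]+10,k[0]-10:k[0]+10]=1;rect(m["yellow"]&b,K,T,.08,"yellow")
E
```

```text
911 [0.0752 0.1036 0.1174 0.1187 0.1198]
nut all z 0.1135 rect [465.7 165.8] [38.1 37.3] ang 39.9 centroid 465.7 165.8
nut>110 z 0.1135 rect [466.7 165.9] [34.9 35. ] ang 40.9 centroid 466.9 165.8
nut top z 0.117 rect [466.  166.2] [33.5 34.6] ang 40.2 centroid 466.5 165.7
[[ 47  43  48  49  49  48  81 142 186  80  28  31  16  28  25]
 [ 45  48  49  50  57 121 170 210 201 153  60  32  36  28  33]
 [ 45  46  49  79 138 196 209 221 224 183 128  38  27  34  25]
 [ 48  56 114 166 208 213 225 223 224 221 157  89  31  26  35]
 [ 59 142 197 209 220 223 225 223 222 223 202 155  61  29  29]
 [122 211 212 223 222 224 223 218 223 222 226 175 123  32  28]
 [ 83 220 224 223 222 220 198 201 199 222 223 225 159  99  34]
 [ 49 135 223 222 224 219 193 203 201 220 223 222 210 140  44]
 [ 43  48 181 224 221 223 203 199 207 221 223 222 224 159  55]
 [ 40  49  66 214 223 221 222 220 224 224 224 219 131  43  42]
 [ 38  34  46 104 222 223 220 223 223 219 181  81  32  42  43]
 [ 43  40  46  46 156 225 222 223 211 122  42  41  47  45  45]
 [ 43  47  43  41  45 197 222 177  84  43  46  46  47  45  41]
 [ 40  41  42  32  44  76 143  48  49  35  41  46  48  46  45]]
red z 0.046 rect [ 563.2 -173.9] [127.6  43.1] ang 10.1 centroid 564.0 -172.7
tray z 0.008 rect [ 509.4 -196.7] [297.1 123.4] ang 6.5 centroid 504.5 -189.0
[0.04537094 0.04754442]
yellow z 0.08 rect [519.  132.5] [20.8 19.6] ang 5.2 centroid 519.4 132.6
yellow z 0.08 rect [519.3 200.5] [21.1 19.6] ang 7.4 centroid 518.9 200.4
```

Call:
{"name": "drive_tool", "arguments": {"moves": [[1,4,-18,3.4,0,0,0],[1,4,-18,3.4,0,0,0],[1,8,-36.3,5.8,0,0,0],[1,8,-36.3,5.8,0,0,0],[1,8,-36.3,5.8,0,0,0]]}}

```text
t: 2.02
position: [0.5243, -0.1263, 0.2629]
orientation: [-0.043, 0.706, 0.043, 0.706]
wrist_force: [1.0, -0.2, -0.1]
finger_gap: 0.0853
```

Call:
{"name": "drive_tool", "arguments": {"moves": [[1,1.3,-6,1.0,0,0,0],[1,1.3,-6,1.0,0,0,0],[1,1.3,-6,1.0,0,0,0],[1,1.3,-6,1.0,0,0,0]]}}

```text
t: 2.52
position: [0.5414, -0.1827, 0.2512]
orientation: [-0.043, 0.705, 0.043, 0.706]
wrist_force: [0.3, 0.3, 0.3]
finger_gap: 0.0853
```

Run:
```python
from h import *
p,d,c,s=shot("wrist","w2");print(s["t"],s["position"],np.abs(s["joint_vel"]).max())
K,T=c["camera_matrix"],c["camera_from_world"];W=wcloud(p,d,K,T);m=masks(p)
r=m["red"]&(W[...,2]>.042)&(W[...,2]<.06);rect(r,K,T,.046,"red top");rect(m["blue"],K,T,.008,"tray")
print(np.percentile(W[r][:,2],[50,95]))
# gray head: high pixels not red/blue around the socket
h=(W[...,2]>.02)&(W[...,2]<.08)&(W[...,0]<.475)&(W[...,0]>.35)&(abs(W[...,1]+.2)<.06)
P=W[h];print(len(P));
for a in np.arange(.02,.08,.005):
    q=P[(P[:,2]>a)&(P[:,2]<a+.005)]
    if len(q)>15: print(a.round(3),len(q),np.round(cv2.minAreaRect((q[:,:2]*1000).astype(np.float32))[:2],1).tolist(),q.mean(0).round(4))
```

```text
2.525 [ 0.54140863 -0.18266783  0.25122429] 0.0038307485767239574
red top z 0.046 rect [ 564.6 -181.7] [126.8  25.3] ang 7.5 centroid 565.2 -181.5
tray z 0.008 rect [ 509.9 -197.7] [299.5 120.6] ang 6.5 centroid 508.4 -200.8
[0.04671441 0.04798208]
2859
0.025 20 [[421.7, -205.0], [75.9, 44.0]] [ 0.4262 -0.1914  0.0284]
0.03 748 [[405.3, -203.9], [51.4, 51.9]] [ 0.4051 -0.2037  0.0319]
0.035 111 [[432.1, -202.5], [35.6, 84.0]] [ 0.4476 -0.197   0.0389]
0.04 1958 [[429.0, -206.0], [43.4, 90.4]] [ 0.4217 -0.2014  0.0425]
```

View pics/w2.png

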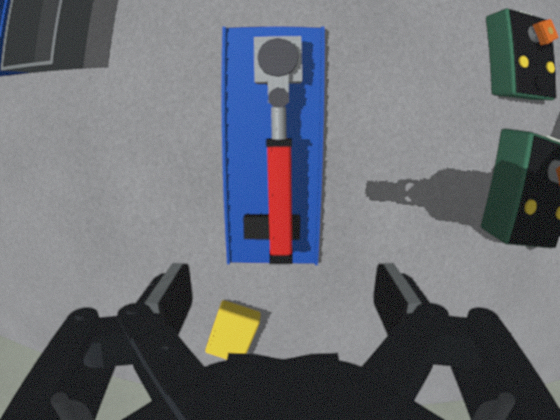

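The wrist view over the tray shows the wrench lying straight, with its socket at (278,58), the red grip from (280,145) to (280,258), and clear space for both fingers. The wrench yaw is about 0.134 and its socket is at about (0.406, -0.203). I'll grasp it 120 mm from the socket axis so the head stays in wrist view.

Run:
```python
from h import *
f=row([.525,-.187,.018],.134,1)
```

```text
row [23.33, -0.2, -1.71] [-0.012, 0.001, 0.0] deg 0.7
```

Call:
{"name": "drive_tool", "arguments": {"moves": [[1,6,-0.2,-1.7,-0.012,0,0],[1,12,-0.2,-1.7,-0.012,0,0],[1,17,-0.2,-1.7,-0.012,0,0],[1,21,-0.2,-1.7,-0.012,0,0],[1,23.3,-0.2,-1.7,-0.012,0,0]]}}

```text
t: 3.2
position: [0.5238, -0.1867, 0.0157]
orientation: [-0.047, 0.706, 0.048, 0.705]
wrist_force: [0.8, 0.3, 0.5]
finger_gap: 0.0858
```

Call:
{"name": "drive_tool", "arguments": {"moves": [[1,0,0,0,0,0,0],[-0.1,0,0,0,0,0,0],[-0.5,0,0,0,0,0,0],[-1,0,0,0,0,0,0],[-1,0,0,0,0,0,0]]}}

```text
t: 3.82
position: [0.5252, -0.1887, 0.0185]
orientation: [-0.047, 0.705, 0.046, 0.706]
wrist_force: [-0.6, 1.1, 6.4]
finger_gap: 0.025
```

Call:
{"name": "drive_tool", "arguments": {"moves": [[-1,0,0,0,0,0,0],[-1,0,0,0,0,0,0]]}}

```text
t: 4.08
position: [0.5251, -0.1887, 0.0185]
orientation: [-0.047, 0.705, 0.046, 0.706]
wrist_force: [-0.7, 1.2, 6.2]
finger_gap: 0.025
```

Run:
```python
from h import *
import station
s=read_state();print({k:np.round(v,3) for k,v in s.items()},station.hold_point_z)
```

```text
{'t': np.float64(4.075), 'joint_positions': array([-0.58 ,  0.052, -0.348,  1.169,  0.   , -0.712]), 'joint_vel': array([-0.001,  0.002,  0.001, -0.001,  0.001, -0.002]), 'joint_efforts': array([ -0.379, -47.621,  45.471,  -0.529,  -0.118,   0.05 ]), 'position': array([ 0.525, -0.189,  0.019]), 'orientation': array([-0.047,  0.705,  0.046,  0.706]), 'wrist_force': array([-0.654,  1.207,  6.226]), 'wrist_torque': array([0.187, 0.151, 0.094]), 'finger_gap': np.float64(0.025)} -0.0187
```

Call:
{"name": "drive_tool", "arguments": {"moves": [[-1,-1,0,0,0,0,0],[-1,-5,0,0,0,0,0],[-1,-10,0,0,0,0,0],[-1,-16,0,0,0,0,0],[-1,-20,0,0,0,0,0]]}}

```text
t: 4.7
position: [0.5248, -0.1886, 0.2206]
orientation: [-0.047, 0.705, 0.046, 0.706]
wrist_force: [0.8, -0.7, -4.7]
finger_gap: 0.0252
```

Call:
{"name": "drive_tool", "arguments": {"moves": [[-1,0,0,0,0,0,0],[-1,0,0,0,0,0,0]]}}

```text
t: 4.95
position: [0.524, -0.1881, 0.216]
orientation: [-0.046, 0.706, 0.047, 0.705]
wrist_force: [-1.0, 0.6, -4.5]
finger_gap: 0.0253
```

Run:
```python
from h import *
p,d,c,s=shot("wrist","w3");print({k:np.round(v,4) for k,v in s.items() if k in("t","position","wrist_force","wrist_torque")})
shot("side","s3")
f=row([.545,.05,.22],.40,1);row([.5583,.2434,.22],.703,1,f);row([.5583,.2434,.22],.703,1)
```

```text
{'t': np.float64(4.95), 'position': array([ 0.524 , -0.1881,  0.216 ]), 'wrist_force': array([-1.0093,  0.6184, -4.4568]), 'wrist_torque': array([ 0.0375, -0.1503, -0.0733])}
row [-0.44, 23.3, 5.25] [-0.268, -0.002, -0.003] deg 15.3
row [0.0, 17.3, 8.76] [-0.303, 0.0, 0.0] deg 17.4
row [-0.4, 42.29, 9.12] [-0.571, -0.002, -0.003] deg 32.7
```

View pics/w3.png

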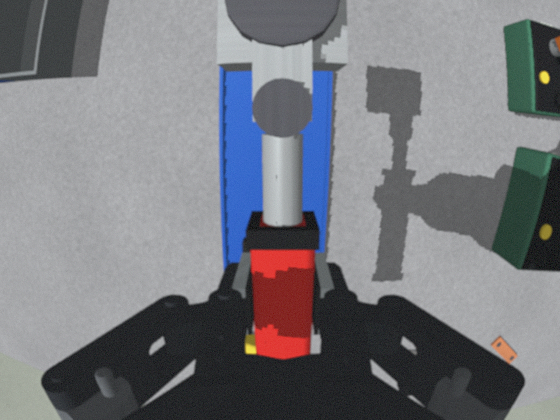

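The lifted wrench is level and straight in the hand. The head's rear edge runs from (217,67) to (348,67), the pivot disc is centred at (282,108), and the collar is at about (283,225).

Run:
```python
from h import *
p,d,K,T=ld("w3");W=wcloud(p,d,K,T);pos=np.array([.524,-.1881,.216]);q=R.from_quat([-.046,.706,.047,.705])
def tool(X): return q.inv().apply(X-pos).round(4)
for n,(u,v) in dict(blockL=(232,50),blockR=(338,50),discPivot=(282,108),discHead=(282,30),shaft=(282,160),red=(282,290)).items():
    print(n,tool(np.median(W[v-2:v+3,u-2:u+3].reshape(-1,3),0)))
x=W[50,232]; zb=np.median(W[46:54,228:236,2]);zp=np.median(W[104:112,278:286,2])
for uv in((218,65),(282,66),(347,67)): print("edge",tool(unfish(uv,K,T,zb)[0]))
g=cv2.cvtColor(p,cv2.COLOR_BGR2GRAY)
zt=q.inv().apply(W.reshape(-1,3)-pos).reshape(W.shape)
hi=(zt[...,0]<.03)&(d>0)
for v in range(5,100,6):
    c=np.where(hi[v,150:420])[0]+150
    print(v,c.min() if len(c) else None,c.max() if len(c) else None,end="; ")
m=((g<115)&(g>70)).astype(np.uint8);m[:75]=0;m[142:]=0;m[:,:240]=0;m[:,322:]=0;m[:, :]&=(hi).astype(np.uint8)
M=cv2.moments(m,True);print("\npivot px",M["m10"]/M["m00"],M["m01"]/M["m00"],M["m00"],tool(unfish((M["m10"]/M["m00"],M["m01"]/M["m00"]),K,T,zp)[0]))
```

```text
blockL [-0.0128 -0.019  -0.0999]
blockR [-0.0132  0.0231 -0.1   ]
discPivot [-0.0241  0.0009 -0.0755]
discHead [-0.0241  0.0008 -0.1048]
shaft [-0.024   0.0009 -0.0562]
red [-0.0281  0.0009 -0.0043]
edge [-0.0131 -0.0246 -0.0938]
edge [-0.013   0.0008 -0.0927]
edge [-0.013   0.0267 -0.0931]
5 218 346; 11 218 346; 17 217 346; 23 218 347; 29 217 346; 35 218 347; 41 217 346; 47 217 347; 53 217 346; 59 217 347; 65 220 344; 71 226 338; 77 252 311; 83 253 311; 89 253 312; 95 252 312; 
pivot px 282.83855082659164 108.27682026028843 2843.0 [-0.0241  0.0012 -0.0753]
```

Call:
{"name": "drive_tool", "arguments": {"moves": [[-1,-0.4,5,0.5,-0.05,0,0],[-1,-0.4,11,1.6,-0.13,0,0],[-1,-0.4,17,3,-0.22,0,0],[-1,-0.4,23,4.5,-0.31,0,0],[-1,-0.4,29,6,-0.4,0,0]]}}

```text
t: 5.68
position: [0.545, 0.109, 0.2198]
orientation: [-0.187, 0.683, 0.187, 0.681]
wrist_force: [0.9, 0.8, -4.2]
finger_gap: 0.0251
```

Run:
```python
from h import *
row([.5583,.2434,.18],.703,1)
```

```text
row [3.98, 10.88, 8.01] [-0.168, -0.002, -0.001] deg 9.6
```

Call:
{"name": "drive_tool", "arguments": {"moves": [[-1,1,4,2.5,-0.06,0,0],[-1,2,7.5,5.5,-0.12,0,0],[-1,3,10,7.5,-0.168,0,0],[-1,4,10.8,8,-0.168,0,0],[-1,4,10.8,8,-0.168,0,0]]}}

```text
t: 6.3
position: [0.5587, 0.2404, 0.1793]
orientation: [-0.242, 0.665, 0.243, 0.663]
wrist_force: [-0.2, -0.5, -3.4]
finger_gap: 0.0251
```

Call:
{"name": "drive_tool", "arguments": {"moves": [[-1,0,0,0,0,0,0],[-1,0,0,0,0,0,0]]}}

```text
t: 6.55
position: [0.5603, 0.2397, 0.1822]
orientation: [-0.242, 0.664, 0.242, 0.665]
wrist_force: [-0.1, 0.4, -2.8]
finger_gap: 0.0248
```

Run:
```python
from h import *
s=read_state();print({k:np.round(v,4) for k,v in s.items() if k in("t","position","orientation","wrist_force","wrist_torque")})
row([.5587,.2424,.145],.703,1)
# side+scene: see head over nut
for n in("scene","side"):shot(n,n+"4")
a=cv2.imread("pics/scene4.png")[100:240,290:450];b=cv2.imread("pics/side4.png")[190:310,230:390]
cv2.imwrite("pics/both4.png",np.hstack([cv2.resize(a,(400,350)),cv2.resize(b,(400,350))]))
```

```text
{'t': np.float64(6.55), 'position': array([0.5603, 0.2397, 0.1822]), 'orientation': array([-0.2421,  0.6641,  0.242 ,  0.6647]), 'wrist_force': array([-0.1043,  0.3798, -2.831 ]), 'wrist_torque': array([ 0.1236, -0.1559, -0.027 ])}
row [3.72, 0.31, 0.05] [-0.004, 0.001, 0.001] deg 0.3
```

View pics/both4.png

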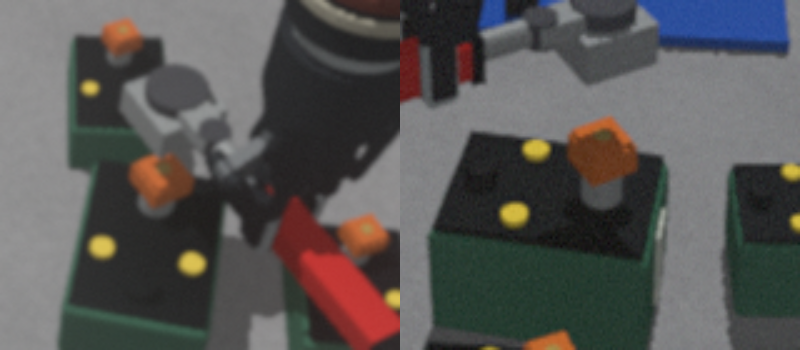

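The socket hangs over the nut and looks square to it in both crops (head at about (170,105) above the nut at (160,180) on the left, and at (610,40) above (603,150) on the right). I'll check the offset numerically in each fixed camera before lowering.

Run:
```python
from h import *
s=read_state();pos=s["position"];q=R.from_quat(s["orientation"]);print(pos.round(4))
for n in("scene","side"):
    p,d,K,T=ld(n+"4");W=cloud(p,d,K,T)
    o=masks(p)["orange"]&(W[...,2]>.108)&(np.abs(W[...,0]-.467)<.04)&(np.abs(W[...,1]-.166)<.04)
    hsv=cv2.cvtColor(p,cv2.COLOR_BGR2HSV)
    t=(np.abs(W[...,2]-(pos[2]+.024))<.005)&(np.linalg.norm(W[...,:2]-[.467,.166],axis=-1)<.045)
    L=cv2.connectedComponentsWithStats(t.astype(np.uint8));i=1+np.argmax(L[2][1:,4]);P=W[L[1]==i]
    c,r=cv2.minEnclosingCircle((P[np.linalg.norm(P[:,:2]-P[:,:2].mean(0),axis=1)<.04][:,:2]*1000).astype(np.float32))
    print(n,"nut",cv2.minAreaRect((W[o][:,:2]*1000).astype(np.float32))[:2],"disc circ",np.round(c,1),round(r,1),"mean",P.mean(0).round(4),len(P))
    # socket block top (square)
    b=(np.abs(W[...,2]-(pos[2]+.013))<.004)&(np.linalg.norm(W[...,:2]-[.467,.166],axis=-1)<.05);print("block",np.round(cv2.minAreaRect((W[b][:,:2]*1000).astype(np.float32)),1) if 0 else np.array(cv2.minAreaRect((W[b][:,:2]*1000).astype(np.float32))[0]).round(1),cv2.minAreaRect((W[b][:,:2]*1000).astype(np.float32))[1:])
print("pred socket",(pos+q.apply([0.013,.001,-.1197])).round(4))
```

```text
[0.5603 0.24   0.1821]
scene nut ((469.6305236816406, 164.81741333007812), (34.242835998535156, 31.137165069580078)) disc circ [476.6 172.6] 33.6 mean [0.4773 0.1681 0.2056] 555
block [477.1 169.5] ((74.73759460449219, 53.571468353271484), 38.85688018798828)
side nut ((464.8500061035156, 167.01519775390625), (32.609222412109375, 34.417972564697266)) disc circ [474.5 172.2] 35.1 mean [0.4729 0.1715 0.2042] 451
block [465.4 182. ] ((80.00640869140625, 27.83282470703125), 43.69241714477539)
pred socket [0.468  0.1637 0.169 ]
```

Run:
```python
from h import *
s=read_state();pos=s["position"];q=R.from_quat(s["orientation"]);pr=pos+q.apply([0.013,.001,-.1197]);e=q.as_matrix()
for n in("scene","side"):
    p,d,K,T=ld(n+"4");W=cloud(p,d,K,T);t=(np.abs(W[...,2]-(pos[2]+.024))<.004)&(np.linalg.norm(W[...,:2]-[.467,.166],axis=-1)<.05)
    A=(W[t]-pr);u=A@e[:,2]*1000;v=A@e[:,1]*1000;k=u<12;lo,hi=np.percentile(v[k],[1,99]);r=(hi-lo)/2;umin=np.percentile(u,.7)
    print(n,"r",r.round(1),"v",((lo+hi)/2).round(1),"umin",umin.round(1),"u",(umin+r).round(1),"-> disc",(pr+e[:,2]*(umin+r)/1e3+e[:,1]*(lo+hi)/2e3).round(4))
```

```text
scene r 20.5 v -1.9 umin -20.0 u 0.5 -> disc [0.4696 0.1626 0.169 ]
side r 20.7 v 1.0 umin -22.5 u -1.9 -> disc [0.4659 0.1632 0.169 ]
```

Call:
{"name": "drive_tool", "arguments": {"moves": [[-1,1.5,0.26,0.09,0,0,0],[-1,3.2,0.26,0.09,0,0,0],[-1,4.2,0.26,0.09,0,0,0],[-1,4.7,0.26,0.09,0,0,0],[-1,4.7,0.26,0.09,0,0,0]]}}

```text
t: 7.28
position: [0.5588, 0.2432, 0.1341]
orientation: [-0.242, 0.664, 0.243, 0.664]
wrist_force: [0.2, 0.2, -3.6]
finger_gap: 0.025
```

Run:
```python
from h import *
s=read_state();print({k:np.round(v,4) for k,v in s.items() if k in("t","position","orientation","wrist_force","wrist_torque")})
q=R.from_quat(s["orientation"]);print((s["position"]+q.apply([0.013,.001,-.1197])).round(4))
row([.558,.2426,.112],.703,1)
```

```text
{'t': np.float64(7.275), 'position': array([0.5588, 0.2432, 0.1341]), 'orientation': array([-0.2425,  0.6644,  0.2426,  0.664 ]), 'wrist_force': array([ 0.1843,  0.2148, -3.6266]), 'wrist_torque': array([ 0.1459, -0.1253,  0.0142])}
[0.4666 0.1668 0.1212]
row [2.21, 0.01, -0.09] [-0.003, -0.0, -0.0] deg 0.2
```

Mouth at 0.121, just above the nut top. I'll lower it in small steps and feel for contact.

Call:
{"name": "drive_tool", "arguments": {"moves": [[-1,0.4,0,0,0,0,0],[-1,0.8,0,0,0,0,0],[-1,0.8,0,0,0,0,0]]}}

```text
t: 7.65
position: [0.5587, 0.2431, 0.1261]
orientation: [-0.242, 0.664, 0.243, 0.664]
wrist_force: [-0.4, 0.1, -4.5]
finger_gap: 0.025
```

Call:
{"name": "drive_tool", "arguments": {"moves": [[-1,0.3,0,0,0,0,0],[-1,0.5,0,0,0,0,0],[-1,0.5,0,0,0,0,0]]}}

```text
t: 8.02
position: [0.5588, 0.2432, 0.1213]
orientation: [-0.242, 0.664, 0.243, 0.664]
wrist_force: [-0.6, 0.8, -4.8]
finger_gap: 0.0248
```

Call:
{"name": "drive_tool", "arguments": {"moves": [[-1,0.3,0,0,0,0,0],[-1,0.6,0,0,0,0,0],[-1,0.6,0,0,0,0,0]]}}

```text
t: 8.4
position: [0.5587, 0.2432, 0.1151]
orientation: [-0.242, 0.664, 0.243, 0.664]
wrist_force: [0.1, 0.1, -3.8]
finger_gap: 0.0249
```

Call:
{"name": "drive_tool", "arguments": {"moves": [[-1,0.15,0,0,0,0,0],[-1,0.3,0,0,0,0,0],[-1,0.3,0,0,0,0,0]]}}

```text
t: 8.78
position: [0.5589, 0.2432, 0.1124]
orientation: [-0.242, 0.664, 0.243, 0.664]
wrist_force: [0.2, -0.2, -4.4]
finger_gap: 0.025
```

Run:
```python
from h import *
s=read_state();print({k:np.round(v,4) for k,v in s.items() if k in("t","position","orientation","wrist_force","wrist_torque")})
q=R.from_quat(s["orientation"]);print((s["position"]+q.apply([0.013,.001,-.1197])).round(4))
```

```text
{'t': np.float64(8.775), 'position': array([0.5589, 0.2432, 0.1124]), 'orientation': array([-0.2425,  0.6643,  0.2426,  0.6642]), 'wrist_force': array([ 0.222 , -0.165 , -4.3804]), 'wrist_torque': array([ 0.0847, -0.1769,  0.0237])}
[0.4667 0.1668 0.0994]
```

The socket slid on freely and now stands about 2.4 mm above the nut's underside, with only the wrench's weight on the wrist. Next is the clockwise turn about the nut axis, with force read-outs.

Call:
{"name": "drive_tool", "arguments": {"moves": [[-1,0.05,0,0,0,0,0],[-1,0.05,-0.6,-0.015,0.05,0,0],[-1,0.05,-1.195,-0.06,0.1,0,0],[-1,0.05,-1.79,-0.134,0.15,0,0],[-1,0.05,-2.38,-0.239,0.2,0,0]]}}

```text
t: 9.4
position: [0.5726, 0.2229, 0.112]
orientation: [-0.175, 0.685, 0.174, 0.685]
wrist_force: [-0.1, -2.4, -4.6]
finger_gap: 0.0249
```

```bash
cat >> h.py <<'E'
def feel():
    s=read_state();q=R.from_quat(s["orientation"]);e=q.as_matrix();F=s["wrist_force"]
    S=s["position"]+q.apply([0.013,.001,-.1197]);yaw=np.arctan2(e[1,2],e[0,2])
    print("t",s["t"],"yaw %.3f turned %.3f"%(yaw,.703-yaw),"Ftool",q.inv().apply(F).round(2),"tau_z %.3f"%s["wrist_torque"][2],"Mpivot_cw-resist %.3f"%(F@e[:,1]*.0747+s["wrist_torque"][2]),"S",S.round(4),"tau",s["wrist_torque"].round(3))
E
python3 -c "
from h import *
feel()"
```

```text
t 9.4 yaw 0.499 turned 0.204 Ftool [ 4.65 -2.08 -1.28] tau_z 0.375 Mpivot_cw-resist 0.219 S [0.467  0.1665 0.0991] tau [-0.432 -0.168  0.375]
```

Call:
{"name": "drive_tool", "arguments": {"moves": [[-1,0,-0.6,-0.015,0.05,0,0],[-1,0,-1.195,-0.06,0.1,0,0],[-1,0,-1.79,-0.134,0.15,0,0],[-1,0,-1.79,-0.134,0.15,0,0]]}}

```text
t: 9.9
position: [0.5801, 0.2066, 0.1121]
orientation: [-0.123, 0.696, 0.123, 0.696]
wrist_force: [-1.0, -1.9, -5.1]
finger_gap: 0.0253
```

```bash
sed -i 's/"S",S.round/"Mnut %.3f"%(F@e[:,1]*.1197+s["wrist_torque"][2]),"S",S.round/' h.py; python3 -c "
from h import *
feel()"
```

```text
t 9.9 yaw 0.350 turned 0.353 Ftool [ 5.13 -1.45 -1.63] tau_z 0.352 Mpivot_cw-resist 0.244 Mnut 0.179 S [0.4673 0.1665 0.0991] tau [-0.479 -0.206  0.352]
```

Still in the light drag. From here I'll use 0.03 rad steps with a check after each.

Call:
{"name": "drive_tool", "arguments": {"moves": [[-1,0,-0.36,-0.005,0.03,0,0],[-1,0,-0.36,-0.005,0.03,0,0]]}}

```text
t: 10.15
position: [0.5812, 0.2034, 0.1121]
orientation: [-0.113, 0.698, 0.113, 0.698]
wrist_force: [0.9, -3.2, -4.9]
finger_gap: 0.0249
```

```bash
python3 -c "
from h import *
feel()"
```

```text
t 10.15 yaw 0.320 turned 0.383 Ftool [ 4.88 -3.33 -0.2 ] tau_z 0.532 Mpivot_cw-resist 0.283 Mnut 0.134 S [0.4673 0.1667 0.099 ] tau [-0.693 -0.239  0.532]
```

Call:
{"name": "drive_tool", "arguments": {"moves": [[-1,0,-0.36,-0.005,0.03,0,0],[-1,0,-0.36,-0.005,0.03,0,0]]}}

```text
t: 10.4
position: [0.5823, 0.2, 0.112]
orientation: [-0.102, 0.7, 0.102, 0.7]
wrist_force: [0.6, -3.3, -3.6]
finger_gap: 0.0253
```

```bash
python3 -c "
from h import *
feel()"
```

```text
t 10.4 yaw 0.289 turned 0.414 Ftool [ 3.56 -3.35 -0.37] tau_z 0.588 Mpivot_cw-resist 0.338 Mnut 0.187 S [0.4673 0.1668 0.099 ] tau [-0.778 -0.397  0.588]
```

Call:
{"name": "drive_tool", "arguments": {"moves": [[-1,0,-0.36,-0.005,0.03,0,0],[-1,0,-0.36,-0.005,0.03,0,0]]}}

```text
t: 10.65
position: [0.5833, 0.1965, 0.112]
orientation: [-0.091, 0.701, 0.091, 0.701]
wrist_force: [0.7, -3.8, -4.7]
finger_gap: 0.025
```

```bash
python3 -c "
from h import *
feel()"
```

```text
t 10.65 yaw 0.259 turned 0.444 Ftool [ 4.74 -3.89 -0.32] tau_z 0.554 Mpivot_cw-resist 0.263 Mnut 0.088 S [0.4673 0.1668 0.099 ] tau [-0.796 -0.422  0.554]
```

Call:
{"name": "drive_tool", "arguments": {"moves": [[-1,0,-0.42,-0.005,0.03,0,0],[-1,0,-0.42,-0.005,0.03,0,0]]}}

```text
t: 10.9
position: [0.5843, 0.1927, 0.1121]
orientation: [-0.081, 0.702, 0.081, 0.703]
wrist_force: [1.0, -2.1, -4.1]
finger_gap: 0.0248
```

```bash
python3 -c "
from h import *
feel()"
```

```text
t 10.9 yaw 0.229 turned 0.474 Ftool [ 4.07 -2.26  0.45] tau_z 0.387 Mpivot_cw-resist 0.218 Mnut 0.116 S [0.4675 0.1665 0.099 ] tau [-0.478 -0.452  0.387]
```

Call:
{"name": "drive_tool", "arguments": {"moves": [[-1,0,-0.36,-0.005,0.03,0,0],[-1,0,-0.36,-0.005,0.03,0,0]]}}

```text
t: 11.15
position: [0.585, 0.1891, 0.1121]
orientation: [-0.07, 0.704, 0.07, 0.704]
wrist_force: [2.0, -1.3, -4.1]
finger_gap: 0.025
```

```bash
python3 -c "
from h import *
feel()"
```

```text
t 11.15 yaw 0.199 turned 0.504 Ftool [ 4.12 -1.71  1.68] tau_z 0.298 Mpivot_cw-resist 0.171 Mnut 0.094 S [0.4675 0.1664 0.099 ] tau [-0.384 -0.484  0.298]
```

Relieved and still free. I'll keep going in 0.03 rad steps.

Call:
{"name": "drive_tool", "arguments": {"moves": [[-1,0,-0.36,-0.005,0.03,0,0],[-1,0,-0.36,-0.005,0.03,0,0]]}}

```text
t: 11.4
position: [0.5857, 0.1855, 0.112]
orientation: [-0.06, 0.705, 0.06, 0.705]
wrist_force: [2.5, -1.9, -3.4]
finger_gap: 0.0253
```

```bash
python3 -c "
from h import *
feel()"
```

```text
t 11.4 yaw 0.169 turned 0.534 Ftool [ 3.4  -2.27  2.15] tau_z 0.275 Mpivot_cw-resist 0.106 Mnut 0.004 S [0.4675 0.1664 0.099 ] tau [-0.411 -0.583  0.275]
```

Call:
{"name": "drive_tool", "arguments": {"moves": [[-1,0,-0.36,-0.005,0.03,0,0],[-1,0,-0.36,-0.005,0.03,0,0]]}}

```text
t: 11.65
position: [0.5863, 0.182, 0.112]
orientation: [-0.049, 0.705, 0.049, 0.705]
wrist_force: [1.7, -1.7, -3.9]
finger_gap: 0.0252
```

```bash
python3 -c "
from h import *
feel()"
```

```text
t 11.65 yaw 0.139 turned 0.564 Ftool [ 3.94 -1.9   1.48] tau_z 0.265 Mpivot_cw-resist 0.123 Mnut 0.037 S [0.4676 0.1663 0.099 ] tau [-0.35  -0.595  0.265]
```

Call:
{"name": "drive_tool", "arguments": {"moves": [[-1,0,-0.36,-0.005,0.03,0,0],[-1,0,-0.36,-0.005,0.03,0,0]]}}

```text
t: 11.9
position: [0.5867, 0.1784, 0.112]
orientation: [-0.039, 0.706, 0.039, 0.706]
wrist_force: [2.5, -2.1, -3.9]
finger_gap: 0.0247
```

```bash
python3 -c "
from h import *
feel()"
```

```text
t 11.9 yaw 0.109 turned 0.594 Ftool [ 3.86 -2.33  2.26] tau_z 0.276 Mpivot_cw-resist 0.102 Mnut -0.003 S [0.4676 0.1663 0.099 ] tau [-0.41  -0.639  0.276]
```

Call:
{"name": "drive_tool", "arguments": {"moves": [[-1,0,-0.36,-0.005,0.03,0,0],[-1,0,-0.36,-0.005,0.03,0,0]]}}

```text
t: 12.15
position: [0.5871, 0.1748, 0.1121]
orientation: [-0.028, 0.706, 0.028, 0.707]
wrist_force: [2.4, -1.3, -2.8]
finger_gap: 0.0249
```

```bash
python3 -c "
from h import *
feel()"
```

```text
t 12.15 yaw 0.079 turned 0.624 Ftool [ 2.84 -1.53  2.28] tau_z 0.328 Mpivot_cw-resist 0.213 Mnut 0.144 S [0.4677 0.1663 0.099 ] tau [-0.394 -0.731  0.328]
```

Call:
{"name": "drive_tool", "arguments": {"moves": [[-1,0,-0.36,-0.005,0.03,0,0],[-1,0,-0.36,-0.005,0.03,0,0]]}}

```text
t: 12.4
position: [0.5873, 0.1712, 0.112]
orientation: [-0.017, 0.707, 0.017, 0.707]
wrist_force: [3.2, -1.8, -2.9]
finger_gap: 0.0251
```

```bash
python3 -c "
from h import *
feel()"
```

```text
t 12.4 yaw 0.049 turned 0.654 Ftool [ 2.89 -1.96  3.07] tau_z 0.272 Mpivot_cw-resist 0.125 Mnut 0.037 S [0.4677 0.1663 0.099 ] tau [-0.423 -0.729  0.272]
```

Run:
```python
from h import *
p,d,c,s=shot("wrist","w5")
```

```text
(no output)
```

View pics/w5.png

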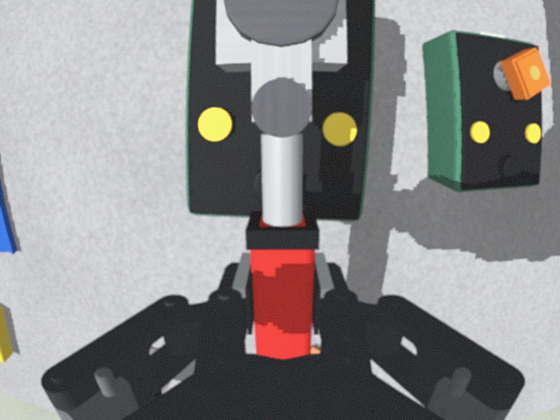

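The wrench is still straight in the hand (rear head edge level at row 67, pivot disc at (281,108)), so the nut is still turning freely. I'll continue.

Call:
{"name": "drive_tool", "arguments": {"moves": [[-1,0,-0.36,-0.005,0.03,0,0],[-1,0,-0.36,-0.005,0.03,0,0]]}}

```text
t: 12.7
position: [0.5874, 0.1676, 0.1121]
orientation: [-0.007, 0.707, 0.007, 0.707]
wrist_force: [3.6, -1.1, -3.8]
finger_gap: 0.0252
```

```bash
python3 -c "
from h import *
feel()"
```

```text
t 12.7 yaw 0.019 turned 0.684 Ftool [ 3.83 -1.18  3.53] tau_z 0.312 Mpivot_cw-resist 0.224 Mnut 0.171 S [0.4677 0.1663 0.099 ] tau [-0.462 -0.843  0.312]
```

Call:
{"name": "drive_tool", "arguments": {"moves": [[-1,0,-0.36,-0.005,0.03,0,0],[-1,0,-0.36,-0.005,0.03,0,0]]}}

```text
t: 12.95
position: [0.5874, 0.1639, 0.112]
orientation: [0.004, 0.707, -0.004, 0.707]
wrist_force: [3.2, -2.8, -4.0]
finger_gap: 0.025
```

```bash
python3 -c "
from h import *
feel()"
```

```text
t 12.95 yaw -0.011 turned 0.714 Ftool [ 4.02 -2.8   3.21] tau_z 0.374 Mpivot_cw-resist 0.165 Mnut 0.038 S [0.4677 0.1663 0.099 ] tau [-0.483 -0.872  0.374]
```

Call:
{"name": "drive_tool", "arguments": {"moves": [[-1,0,-0.36,0.02,0.03,0,0],[-1,0,-0.36,0.02,0.03,0,0]]}}

```text
t: 13.2
position: [0.5874, 0.1603, 0.1119]
orientation: [0.014, 0.707, -0.014, 0.707]
wrist_force: [2.8, -2.7, -3.5]
finger_gap: 0.0247
```

```bash
python3 -c "
from h import *
feel()"
```

```text
t 13.2 yaw -0.041 turned 0.744 Ftool [ 3.51 -2.61  2.89] tau_z 0.304 Mpivot_cw-resist 0.109 Mnut -0.008 S [0.4679 0.1662 0.099 ] tau [-0.543 -0.749  0.304]
```

Call:
{"name": "drive_tool", "arguments": {"moves": [[-1,0,-0.36,0.02,0.03,0,0],[-1,0,-0.36,0.02,0.03,0,0]]}}

```text
t: 13.45
position: [0.5873, 0.1568, 0.1119]
orientation: [0.025, 0.707, -0.025, 0.706]
wrist_force: [2.9, -2.2, -3.6]
finger_gap: 0.0249
```

```bash
python3 -c "
from h import *
feel()"
```

```text
t 13.45 yaw -0.071 turned 0.774 Ftool [ 3.56 -1.95  3.04] tau_z 0.339 Mpivot_cw-resist 0.194 Mnut 0.106 S [0.468  0.1662 0.0989] tau [-0.568 -0.374  0.339]
```

Call:
{"name": "drive_tool", "arguments": {"moves": [[-1,0,-0.36,0.01,0.03,0,0],[-1,0,-0.36,0.01,0.03,0,0]]}}

```text
t: 13.7
position: [0.5871, 0.1532, 0.1118]
orientation: [0.036, 0.706, -0.036, 0.706]
wrist_force: [0.1, -2.1, -3.8]
finger_gap: 0.0248
```

```bash
python3 -c "
from h import *
feel()"
```

```text
t 13.7 yaw -0.101 turned 0.804 Ftool [ 3.75 -2.04  0.3 ] tau_z 0.365 Mpivot_cw-resist 0.213 Mnut 0.121 S [0.4681 0.1662 0.0989] tau [-0.607 -0.192  0.365]
```

Call:
{"name": "drive_tool", "arguments": {"moves": [[-1,0,-0.36,0.01,0.03,0,0],[-1,0,-0.36,0.01,0.03,0,0]]}}

```text
t: 13.95
position: [0.5868, 0.15, 0.1118]
orientation: [0.046, 0.706, -0.046, 0.705]
wrist_force: [-1.2, -0.2, -5.0]
finger_gap: 0.025
```

```bash
python3 -c "
from h import *
feel()"
```

```text
t 13.95 yaw -0.130 turned 0.833 Ftool [ 5.01 -0.34 -1.17] tau_z 0.726 Mpivot_cw-resist 0.701 Mnut 0.685 S [0.4683 0.1665 0.0989] tau [-0.092 -0.004  0.726]
```

It came up firm at about 0.83 rad: moment about 0.70 N m, up from 0.12. Now I'll bend the handle about its pivot in small steps, measuring the bend in the wrist view.

Call:
{"name": "drive_tool", "arguments": {"moves": [[-1,0,-0.22,-0.003,0.03,0,0],[-1,0,-0.37,-0.009,0.05,0,0]]}}

```text
t: 14.2
position: [0.5863, 0.1462, 0.1118]
orientation: [0.064, 0.704, -0.064, 0.704]
wrist_force: [-1.8, 0.0, -4.0]
finger_gap: 0.0252
```

```bash
cat >> h.py <<'E'
def bend(p,d,K,T,pos,q):
    W=wcloud(p,d,K,T);zt=q.inv().apply(W.reshape(-1,3)-pos).reshape(W.shape)
    zb=np.full(d.shape,0,bool);blk=(np.abs(zt[...,0]+.0130)<.004)&(zt[...,2]<-.08)&(np.abs(zt[...,1])<.045)&(d>0)
    P=zt[blk];out=[]
    # rear edge: for bins in y outside the neck, the largest z
    for y0 in np.arange(-.024,.027,.002):
        if abs(y0)<.015: continue
        k=np.abs(P[:,1]-y0)<.001
        if k.sum()>3: out.append((y0,np.percentile(P[k,2],97)))
    o=np.array(out)
    if len(o)<4: print("few",len(o)); return
    a=np.polyfit(o[:,0],o[:,1],1);print("edge slope %.3f at0 %.4f n %d"%(a[0],a[1],len(o)))
    return a
E
python3 - <<'E'
from h import *
feel()
for f,pos,qq in(("w3",[.524,-.1881,.216],[-.046,.706,.047,.705]),("w5",[.5873,.1712,.112],[-.017,.707,.017,.707])):
    p,d,K,T=ld(f);bend(p,d,K,T,np.array(pos),R.from_quat(qq))
p,d,c,s=shot("wrist","w6");bend(p,d,c["camera_matrix"],c["camera_from_world"],s["position"],R.from_quat(s["orientation"]))
E
```

```text
t 14.2 yaw -0.181 turned 0.884 Ftool [ 3.98 -0.32 -1.74] tau_z 0.724 Mpivot_cw-resist 0.700 Mnut 0.685 S [0.4687 0.1688 0.0989] tau [-0.043  0.166  0.724]
edge slope -0.000 at0 -0.0947 n 11
edge slope -0.007 at0 -0.0949 n 11
edge slope -0.064 at0 -0.0951 n 10
```

The moment stays flat at 0.70 and the head edge has tilted by 0.06 rad, so the handle has given way. A small further bend to about 0.13 rad gives margin before I look again.

Call:
{"name": "drive_tool", "arguments": {"moves": [[-1,0,-0.3,-0.006,0.04,0,0],[-1,0,-0.52,-0.018,0.07,0,0],[-1,0,-0.52,-0.018,0.07,0,0]]}}

```text
t: 14.62
position: [0.5852, 0.141, 0.1119]
orientation: [0.088, 0.702, -0.088, 0.701]
wrist_force: [-1.7, 0.3, -5.1]
finger_gap: 0.025
```

Run:
```python
from h import *
feel()
p,d,c,s=shot("wrist","w7");bend(p,d,c["camera_matrix"],c["camera_from_world"],s["position"],R.from_quat(s["orientation"]))
```

```text
t 14.625 yaw -0.251 turned 0.954 Ftool [ 5.12 -0.1  -1.68] tau_z 0.792 Mpivot_cw-resist 0.784 Mnut 0.780 S [0.4695 0.1716 0.0989] tau [0.031 0.392 0.792]
edge slope -0.134 at0 -0.0952 n 10
```

View pics/w7.png

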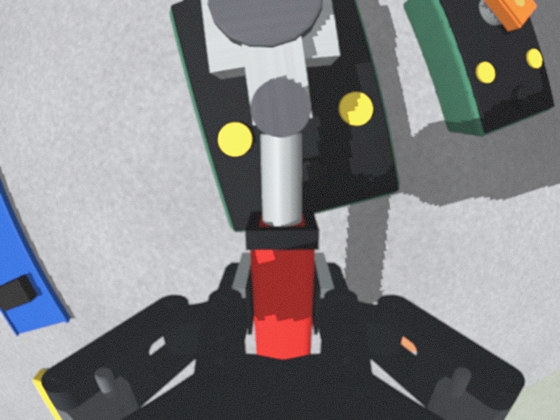

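The head is visibly bent against the handle: the rear edge slopes from (210,77) to (338,55), 0.134 rad, well short of 0.28. That is the click, so I stop here and let the handle back straight about the pivot.

Call:
{"name": "drive_tool", "arguments": {"moves": [[-1,0,0.37,-0.009,-0.05,0,0],[-1,0,0.75,-0.037,-0.1,0,0],[-1,0,1.0,-0.067,-0.135,0,0],[-1,0,1.24,-0.075,-0.155,0,0],[-1,0,1.24,-0.075,-0.155,0,0]]}}

```text
t: 15.3
position: [0.5875, 0.1534, 0.1119]
orientation: [0.034, 0.707, -0.034, 0.706]
wrist_force: [-5.0, 0.4, -4.7]
finger_gap: 0.025
```

Run:
```python
from h import *
feel()
p,d,c,s=shot("wrist","w8");bend(p,d,c["camera_matrix"],c["camera_from_world"],s["position"],R.from_quat(s["orientation"]))
```

```text
t 15.3 yaw -0.095 turned 0.798 Ftool [ 4.75 -0.05 -5.02] tau_z 0.006 Mpivot_cw-resist 0.003 Mnut 0.001 S [0.4685 0.1657 0.0989] tau [0.094 0.823 0.006]
edge slope -0.001 at0 -0.0951 n 11
```

Call:
{"name": "drive_tool", "arguments": {"moves": [[-1,0,0,-0.07,0,0,0],[-1,-0.1,0,-0.07,0,0,0],[-1,-0.5,0,-0.07,0,0,0]]}}

```text
t: 15.72
position: [0.5873, 0.1532, 0.1171]
orientation: [0.034, 0.706, -0.034, 0.706]
wrist_force: [-2.4, 0.5, -5.8]
finger_gap: 0.0247
```

Run:
```python
from h import *
feel()
```

```text
t 15.725 yaw -0.095 turned 0.798 Ftool [ 5.85  0.26 -2.44] tau_z 0.020 Mpivot_cw-resist 0.039 Mnut 0.050 S [0.4682 0.1656 0.1041] tau [0.021 0.16  0.02 ]
```

Call:
{"name": "drive_tool", "arguments": {"moves": [[-1,-0.5,0,0,0,0,0],[-1,-1.2,0,0,0,0,0],[-1,-2,0,0,0,0,0],[-1,-4,0,0,0,0,0],[-1,-8,0,0,0,0,0]]}}

```text
t: 16.35
position: [0.5864, 0.1532, 0.1974]
orientation: [0.033, 0.707, -0.034, 0.706]
wrist_force: [0.8, 0.0, -3.9]
finger_gap: 0.025
```

Run:
```python
from h import *
feel()
p,d,c,s=shot("wrist","w9");bend(p,d,c["camera_matrix"],c["camera_from_world"],s["position"],R.from_quat(s["orientation"]))
print(s["position"]);row([.5252,-.1887,.21],.134,1)
```

```text
t 16.35 yaw -0.095 turned 0.798 Ftool [3.85 0.08 0.78] tau_z -0.003 Mpivot_cw-resist 0.003 Mnut 0.006 S [0.4673 0.1656 0.1847] tau [ 0.016 -0.204 -0.003]
edge slope -0.002 at0 -0.0950 n 11
[0.58635433 0.15324088 0.19742519]
row [-0.56, -34.65, -3.09] [-0.229, 0.007, -0.0] deg 13.1
```

Lifted off cleanly, and the wrench sits straight in the hand with an unchanged offset. I'll carry it back to where it was picked up.

Call:
{"name": "drive_tool", "arguments": {"moves": [[-1,-0.6,-6,-0.5,-0.04,0,0],[-1,-0.6,-12,-1.1,-0.08,0,0],[-1,-0.6,-18,-1.6,-0.12,0,0],[-1,-0.6,-24,-2.1,-0.16,0,0],[-1,-0.6,-30,-2.7,-0.2,0,0]]}}

```text
t: 17.02
position: [0.5317, -0.1448, 0.2045]
orientation: [-0.038, 0.705, 0.037, 0.707]
wrist_force: [0.8, -0.6, -4.2]
finger_gap: 0.0253
```

Run:
```python
from h import *
row([.5252,-.1887,.08],.134,1)
```

```text
row [12.45, -4.28, -1.14] [-0.027, 0.002, 0.001] deg 1.6
```

Call:
{"name": "drive_tool", "arguments": {"moves": [[-1,0,-4.3,-1.1,-0.027,0,0],[-1,3,-4.3,-1.1,-0.027,0,0],[-1,8,-4.3,-1.1,-0.027,0,0],[-1,12,-4.3,-1.1,-0.027,0,0],[-1,12,-4.3,-1.1,-0.027,0,0]]}}

```text
t: 17.65
position: [0.5237, -0.1856, 0.0809]
orientation: [-0.046, 0.707, 0.048, 0.704]
wrist_force: [-1.2, -0.2, -3.3]
finger_gap: 0.025
```

Call:
{"name": "drive_tool", "arguments": {"moves": [[-1,0,0,0,0,0,0],[-1,0,0,0,0,0,0]]}}

```text
t: 17.9
position: [0.5269, -0.1876, 0.0858]
orientation: [-0.048, 0.704, 0.046, 0.707]
wrist_force: [0.3, -0.4, -4.0]
finger_gap: 0.025
```

Run:
```python
from h import *
feel();print(read_state()["position"]);row([.5252,-.1887,.0195],.134,1)
```

```text
t 17.9 yaw 0.132 turned 0.571 Ftool [ 3.96 -0.39  0.25] tau_z 0.013 Mpivot_cw-resist -0.017 Mnut -0.034 S [ 0.4082 -0.2024  0.0724] tau [ 0.038 -0.222  0.013]
[ 0.52691356 -0.18756087  0.08577623]
row [6.63, -0.07, -0.21] [-0.002, 0.003, 0.002] deg 0.2
```

Call:
{"name": "drive_tool", "arguments": {"moves": [[-1,2.5,-0.1,-0.2,0,0,0],[-1,4.5,-0.1,-0.2,0,0,0],[-1,5.8,-0.1,-0.2,0,0,0],[-1,6.2,-0.1,-0.2,0,0,0],[-1,6.2,-0.1,-0.2,0,0,0]]}}

```text
t: 18.52
position: [0.5237, -0.188, 0.0212]
orientation: [-0.047, 0.706, 0.047, 0.706]
wrist_force: [0.1, 0.5, -3.4]
finger_gap: 0.025
```

Run:
```python
from h import *
feel();print(read_state()["position"])
```

```text
t 18.525 yaw 0.132 turned 0.571 Ftool [3.42 0.46 0.15] tau_z -0.007 Mpivot_cw-resist 0.028 Mnut 0.048 S [ 0.4049 -0.2028  0.0082] tau [ 0.032 -0.135 -0.007]
[ 0.52371988 -0.18798879  0.02119052]
```

Mouth about 2 mm above the tray floor. I'll lower until contact.

Call:
{"name": "drive_tool", "arguments": {"moves": [[-1,0.1,0,0,0,0,0],[-1,0.2,0,0,0,0,0],[-1,0.2,0,0,0,0,0]]}}

```text
t: 18.9
position: [0.5237, -0.188, 0.0191]
orientation: [-0.047, 0.705, 0.047, 0.706]
wrist_force: [-0.2, -0.1, -3.7]
finger_gap: 0.0247
```

Run:
```python
from h import *
feel();print(read_state()["position"])
```

```text
t 18.9 yaw 0.132 turned 0.571 Ftool [ 3.66 -0.05 -0.18] tau_z -0.033 Mpivot_cw-resist -0.037 Mnut -0.039 S [ 0.4049 -0.2028  0.0061] tau [ 0.032 -0.127 -0.033]
[ 0.52367253 -0.18800734  0.01914743]
```

Call:
{"name": "drive_tool", "arguments": {"moves": [[-1,0.07,0,0,0,0,0],[-1,0.07,0,0,0,0,0]]}}

```text
t: 19.15
position: [0.5237, -0.1881, 0.0186]
orientation: [-0.047, 0.705, 0.047, 0.706]
wrist_force: [-1.0, 0.8, -2.1]
finger_gap: 0.0249
```

Call:
{"name": "drive_tool", "arguments": {"moves": [[-0.2,0,0,0,0,0,0],[0.3,0,0,0,0,0,0],[1,0,0,0,0,0,0],[1,0,0,0,0,0,0],[1,0,0,0,0,0,0]]}}

```text
t: 19.77
position: [0.5236, -0.188, 0.0183]
orientation: [-0.047, 0.706, 0.047, 0.706]
wrist_force: [0.6, 0.5, 0.7]
finger_gap: 0.0854
```

Call:
{"name": "drive_tool", "arguments": {"moves": [[1,0,0,0,0,0,0],[1,-2,0,0,0,0,0],[1,-7,0,0,0,0,0],[1,-13,0,0,0,0,0],[1,-19,0,0,0,0,0]]}}

```text
t: 20.4
position: [0.5234, -0.1878, 0.2118]
orientation: [-0.047, 0.705, 0.046, 0.706]
wrist_force: [1.5, -0.5, 0.3]
finger_gap: 0.0853
```

Call:
{"name": "drive_tool", "arguments": {"moves": [[1,-4,0,1,0,0,0],[1,-4,0,1,0,0,0],[1,-4,0,1,0,0,0]]}}

```text
t: 20.78
position: [0.5333, -0.1866, 0.2485]
orientation: [-0.047, 0.706, 0.047, 0.706]
wrist_force: [1.2, 0.3, 0.4]
finger_gap: 0.0859
```

Run:
```python
from h import *
p,d,c,s=shot("wrist","w10");K,T=c["camera_matrix"],c["camera_from_world"];W=wcloud(p,d,K,T);m=masks(p);print(s["t"],s["position"],s["finger_gap"])
r=m["red"]&(W[...,2]>.042)&(W[...,2]<.06);rect(r,K,T,.046,"red top");rect(m["blue"],K,T,.008,"tray");print(np.percentile(W[r][:,2],[5,50,95]))
h=(W[...,2]>.028)&(W[...,2]<.035)&(W[...,0]<.445)&(W[...,0]>.35)&(abs(W[...,1]+.2)<.06);q=W[h]
print("block",np.round(cv2.minAreaRect((q[:,:2]*1000).astype(np.float32))[0],1),cv2.minAreaRect((q[:,:2]*1000).astype(np.float32))[1:],np.median(q[:,2]))
p,d,c,s=shot("scene","s10");a=np.load("scene0.npz");n=np.load("s10.npz")
for k in("yellow","orange"):
  for f in(a,n):
    N,L,st,ce=cv2.connectedComponentsWithStats(masks(f["p"])[k].astype(np.uint8));print(k,[ce[i].round(1).tolist() for i in range(1,N) if st[i,4]>60])
diff=cv2.absdiff(a["p"],n["p"]).max(2)
for nm,b in dict(jar=(225,300,270,350),link=(335,320,400,380),meter=(70,260,140,330)).items():print(nm,(diff[b[1]:b[3],b[0]:b[2]]>50).sum())
```

```text
20.775 [ 0.53333513 -0.18658178  0.24849682] 0.08590945396849593
red top z 0.046 rect [ 563.4 -181.5] [127.3  24.3] ang 8.1 centroid 563.6 -181.1
tray z 0.008 rect [ 509.6 -197.6] [299.9 120.5] ang 6.5 centroid 508.2 -201.0
[0.04533158 0.0467462  0.04804023]
block [ 403.7 -203. ] ((51.85942840576172, 52.407196044921875), 7.672317981719971) 0.031807886236651775
yellow [[4.6, 72.1], [330.6, 198.2], [366.2, 204.8], [104.9, 294.9]]
yellow [[4.6, 72.1], [366.4, 205.1], [104.8, 294.8]]
orange [[337.6, 114.0], [353.4, 170.3], [434.8, 193.9]]
orange [[337.6, 113.7], [354.2, 172.0], [434.9, 193.8]]
jar 0
link 0
meter 0
```

View pics/w10.png

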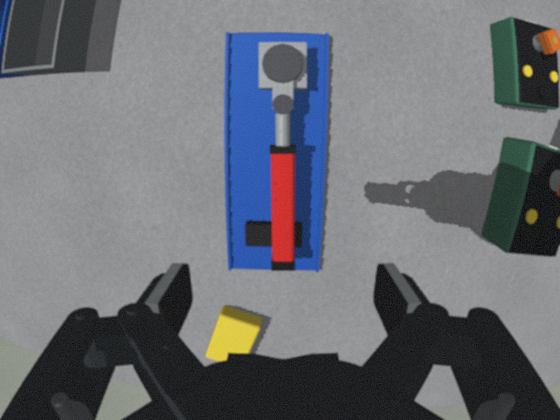

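The wrench lies on its tray again: socket at (283,63), handle over the saddle at (283,233), gripper clear. The jar, link and meter are unmoved. I'm handing in.

```bash
python3 -c "
from station import *
print(sign_off())"
```

```text
the job is handed in; nothing more can be done
None
```

I tightened the nut to the click, put the wrench back on its tray, and handed the job in at about 21 s of the 72 s allowed. `sign_off` reports no verdict.

- **Seating:** I gripped the wrench 120 mm from the socket axis. The socket slid over the nut with only the wrench's own weight on the wrist. By calculation its mouth ended about 2 mm above the nut's underside.
- **Turning:** The nut turned freely for about 0.8 rad, then came up firm, with the moment rising from about 0.12 to 0.70 N m. The moment stayed at 0.70 while the handle began to bend, so it had given way. I stopped at a measured bend of 0.134 rad, against the 0.28 limit, and let it spring straight.
- **Return:** The last wrist picture has the wrench within about 3 mm and 1° of where it started. The mouth is on the tray floor, the handle is straight and over the saddle, and the gripper is open and clear.
- **Bystanders:** The jar, link and meter areas show no change against the first scene picture.
- **Readings that disagreed:**
  - The free-turn drag was noisy, reading 0 to 0.19 N m against the stated 0.15.
  - The fixed cameras differed by about 4–5 mm on the nut's position. I used the wrist view, which fell between them.
  - In the last scene picture one yellow cap on the cell dropped out of the colour mask. I did not look into why; the cell is fixed.

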